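Switch-check three second-hand table lamps in order

ROBOT

A 6-joint arm with a two-finger parallel gripper is mounted at the origin on the work surface. World frame = base frame: x ahead of the robot, y to its left, z up, the work surface at z = 0. Lengths are in m, angles in rad, forces in N, time in s.
With the tool pointing down it reaches from about 0.275 to 0.75 m from the base axis. Payload 10.2 kg.
Tool frame: the origin (TCP) lies midway between the tips of the shut fingers; the grasp point (between the pads) lies 19 mm behind it (env.hold_point_z is the distance from the TCP to the grasp point, in m); z points along the fingers, y is the line along which they close (so a half turn about z gives the same grasp; the last joint's range is limited). The gripper opens to 85 mm and grips with 20 to 120 N. Pads are 22 mm wide; open, the fingers measure 114 mm over their backs; the gripper's body (76 mm by 85 mm) begins 54 mm behind the grasp point. The pads swing forward as they close: fully open they stand 13 mm farther back than shut.
Start: joints at [-1.35, 0.313, 1.498, -0, 1.331, -0.223], TCP at [0.225, -0.474, 0.231] pointing down, gripper open.
Joint ranges: [-2.94, 2.94], [-0.97, 2.17], [0.19, 2.56], [-1.23, 4.37], [0.02, 3.11], [-2.88, 2.88]. Speed limits (rad/s): [2.39, 2.39, 3.01, 3.14, 3.14, 3.14].

INTERFACE

Orientations are given as a unit quaternion [x, y, z, w].
In Python, from bench import env, kinematics, monitor, eyes, job gives the robot as it stands. The module is installed in compiled form; this text tells all that it offers. Calls block until the motion is done:
- env.reach(position, orientation): joint-space move of the TCP to a pose.
- env.movel(position, velocity=0.15, frame=None, guard=None): straight line of the TCP; frame=None keeps the orientation; velocity is the mean speed in m/s. With guard (N) it stops when the force on the tool has changed by that much, and returns True; else False.
- env.set_joints(angles): joint-space move.
- env.release() and env.close_gripper(effort=None): open the fingers fully, or close them until they stop; effort is the grip in N (None keeps the last).
- env.hold(seconds).
- kinematics.ik(position, orientation): joint angles nearest the present ones, or None.
- monitor.sense(): the state.
- eyes.grab_frame(name): name is "side" or "top" or "wrist"; returns a dict with "frame" (400x640x3 uint8, red, green, blue), "mtx" (3x3 intrinsics, pixels), "view" (4x4, takes a point from world to camera coordinates). Camera axes: x right, y down, z forward; pixel columns grow to the right and rows downward; lengths in m; the calibration is good to about 2 mm. A picture is of the moment at which its call begins. There is no depth.
A pose or a line that the arm cannot do raises env.MotionError and nothing moves.
- job.hand_in(): hands the job in; it is judged then, once.
The state is a dict: "clock": time; "joints": joint angles; "qvel": joint speeds; "joint_efforts": joint torques, N m; "position": TCP position; "ee_rot": TCP orientation; "contact_force": force on the tool from outside, world axes, zero at the start; "ft_torque": the same for the moment, N m; "finger_gap": opening from 0.0 (shut) to 1.0 (fully open); "gripper_force": force on a finger pad.
Only numpy, scipy, OpenCV 4.12 (cv2) and the standard library are available. Lean on these libraries where they do the work, as an engineer would, in place of code of your own. Each camera call takes 0.05 s, during which the arm holds its last target. There are 200 camera calls.

TASK

Check the second-hand table lamps: with a fingertip, gently press the push switch on top of each well down, so that it stays down, in this order: the lamp with the cone-shaped shade, then the one with the round straight-sided drum shade, and last the one with the rounded dome shade. Do not touch the lamp with the square shade, which is already sold. Do not shift, tip or lift any lamp, and leave everything else on the table where it is.

Things in the scene. Friction and masses are not known exactly. Their poses are not given: they have to be found in the camera images.
- cone_lamp: Loose cordless table lamp, 0.5 to 0.9 kg, steel foot 110 mm across, with a cone-shaped shade, 136 mm across at the bottom (105 mm up) narrowing to 48 mm at the top (205 mm up), white. Origin at the centre of the underside of the foot, z up along the stem.
- cone_top (a point): Centre of the top face of this lamp's push switch, on the lamp's axis, 228 mm above the table when up; it moves down with the switch. The switch is a round upright steel plunger 32 mm across, standing 18 mm proud of a dark collar 44 mm across and 5 mm high. The collar rests on a stiff spring: plunger and collar together sink 0.5 mm more for each newton, up to 10 mm.
- cone_switch (a joint): How far the switch is pushed down into its collar, m: 0 up, 0.015 fully down; starts within 1.5 mm of up. Moves at about 2.5 N, plus 0.35 N per mm (about 8 N at its stop); with the collar giving too, 6 N takes the top down some 13 mm. Let go, it stays by friction, but from deeper than about 7 mm springs back to about 7 mm.
- drum_lamp: Loose cordless table lamp, 0.5 to 0.9 kg, steel foot 110 mm across, with a straight-sided round drum shade, 110 mm across, from 100 to 185 mm up, with a flat top, white. Origin at the centre of the underside of the foot, z up along the stem.
- drum_top (a point): Centre of the top face of this lamp's push switch, on the lamp's axis, 208 mm above the table when up; it moves down with the switch. The switch is a round upright steel plunger 32 mm across, standing 18 mm proud of a dark collar 44 mm across and 5 mm high. The collar rests on a stiff spring: plunger and collar together sink 0.5 mm more for each newton, up to 10 mm.
- drum_switch (a joint): How far the switch is pushed down into its collar, m: 0 up, 0.015 fully down; starts within 1.5 mm of up. Moves at about 2.5 N, plus 0.35 N per mm (about 8 N at its stop); with the collar giving too, 6 N takes the top down some 13 mm. Let go, it stays by friction, but from deeper than about 7 mm springs back to about 7 mm.
- dome_lamp: Loose cordless table lamp, 0.5 to 0.9 kg, steel foot 110 mm across, with a rounded half-ball dome shade, 132 mm across at the bottom (105 mm up), top 170 mm up, white. Origin at the centre of the underside of the foot, z up along the stem.
- dome_top (a point): Centre of the top face of this lamp's push switch, on the lamp's axis, 193 mm above the table when up; it moves down with the switch. The switch is a round upright steel plunger 32 mm across, standing 18 mm proud of a dark collar 44 mm across and 5 mm high. The collar rests on a stiff spring: plunger and collar together sink 0.5 mm more for each newton, up to 10 mm.
- dome_switch (a joint): How far the switch is pushed down into its collar, m: 0 up, 0.015 fully down; starts within 1.5 mm of up. Moves at about 2.5 N, plus 0.35 N per mm (about 8 N at its stop); with the collar giving too, 6 N takes the top down some 13 mm. Let go, it stays by friction, but from deeper than about 7 mm springs back to about 7 mm.
- square_lamp: Loose cordless table lamp, 0.5 to 0.9 kg, steel foot 110 mm across, with a square box shade, 100 x 100 mm, from 100 to 185 mm up, white. Origin at the centre of the underside of the foot, z up along the stem.
- square_top (a point): Centre of the top face of this lamp's push switch, on the lamp's axis, 208 mm above the table when up; it moves down with the switch. The switch is a round upright steel plunger 32 mm across, standing 18 mm proud of a dark collar 44 mm across and 5 mm high. The collar rests on a stiff spring: plunger and collar together sink 0.5 mm more for each newton, up to 10 mm.
- square_switch (a joint): How far the switch is pushed down into its collar, m: 0 up, 0.015 fully down; starts within 1.5 mm of up. Moves at about 2.5 N, plus 0.35 N per mm (about 8 N at its stop); with the collar giving too, 6 N takes the top down some 13 mm. Let go, it stays by friction, but from deeper than about 7 mm springs back to about 7 mm.
- tape: Loose bystander: grey ring (roll of tape), 84 mm across, 24 mm high; leave it where it is. Origin at its underside.
- mug: Loose bystander: white mug, 80 mm across, 90 mm high; leave it where it is. Origin at its underside.
- carton: Loose bystander: cardboard box 80 x 80 x 120 mm high; leave it where it is. Origin at its underside.
- screwdriver: Loose bystander: screwdriver lying flat; leave it where it is. Origin at its underside.
- torch: Loose bystander: black torch lying flat, about 145 mm long, 44 mm high; leave it where it is. Origin at its underside.
- radio: Loose bystander: small grey radio, 50 x 130 x 75 mm high; leave it where it is. Origin at its underside.
Mind the look-alikes: they are no part of the job. What is shaped like the cone_lamp but orange is not meant. What is shaped like the square_lamp but orange is not meant.

How it is judged:
On the way, in this order (a step that is already met when the one before it is completed fails the run):
1. the cone lamp's switch is pressed down (more than 4 mm) while the switch of drum and dome is still up (value of joint cone_switch above 0.004 m and value of joint each of drum_switch, dome_switch below 0.0025 m), for 0.2 s.
2. the drum lamp's switch is pressed down (more than 4 mm) while the switch of dome is still up (value of joint drum_switch above 0.004 m and value of joint dome_switch below 0.0025 m), for 0.2 s.
3. the dome lamp's switch is pressed down (more than 4 mm) (value of joint dome_switch above 0.004 m), for 0.2 s.
At the end, for the whole second after the job is handed in: The switches of the cone, drum and dome lamps are each more than 4 mm down (of 15 mm), the square lamp's switch is up (less than 2.5 mm), and all four lamps stand upright (within 0.08 rad), at rest, within 25 mm of where they started (value of joint each of cone_switch, drum_switch, dome_switch above 0.004 m and value of joint square_switch below 0.0025 m and angle between each of cone_lamp, drum_lamp, dome_lamp, square_lamp's own z axis and vertical below 0.08 rad and distance of each of cone_lamp, drum_lamp, dome_lamp, square_lamp from where it was at the start of the episode below 0.025 m and linear speed of each of cone_lamp, drum_lamp, dome_lamp, square_lamp below 0.02 m/s); the robot touches nothing.
It fails at once if a lamp is pressed hard (more than 20 N) (contact force between the fingers and cone_lamp above 20 N or contact force between the fingers and drum_lamp above 20 N or contact force between the fingers and dome_lamp above 20 N).
It fails at once if a lamp is shifted (over 25 mm), lifted (over 12 mm) or tipped (over 0.2 rad) (distance of any of cone_lamp, drum_lamp, dome_lamp, square_lamp from where it was at the start of the episode above 0.025 m or height (world z) of any of cone_lamp, drum_lamp, dome_lamp, square_lamp above 0.012 m or angle between any of cone_lamp, drum_lamp, dome_lamp, square_lamp's own z axis and vertical above 0.2 rad).
It fails at once if the square lamp is touched (contact force between any of the fingers, the arm and square_lamp above 1 N).
It fails at once if a bystander is disturbed (moved over 20 mm) (distance of any of tape, mug, carton, screwdriver, torch, radio from where it was at the start of the episode above 0.02 m).
It also fails if it takes over 48 s, if anything falls off the work surface, if the arm or the gripper's body presses on something with over 40 N, if the wrist force passes 120 N, or if a joint passes its speed limit or range.

## Working session

There is one attempt and no reset: what is moved stays moved. The work goes in short steps, each a Python script; the robot and the scene stay as the last script left them, time stands still between calls to the robot, and variables do not carry over. Pictures are saved under pics/ and viewed, at most 10 in all, crops included, and the job is handed in when it is done.

```bash
mkdir -p pics
python3 - <<'E'
from bench import env, kinematics, monitor, eyes, job
import cv2,numpy as np
for n in ("top","side"):
    f=eyes.grab_frame(n); cv2.imwrite(f"pics/{n}0.png",f["frame"][:,:,::-1])
    np.savez(f"{n}0.npz",**f); print(n,f["mtx"].round(1).tolist(),np.linalg.inv(f["view"]).round(3).tolist())
s=monitor.sense();print(s["clock"],s["ee_rot"],s["contact_force"])
E
```

```text
top [[508.0, 0.0, 327.2], [0.0, 508.0, 189.4], [0.0, 0.0, 1.0]] [[-0.077, -0.975, 0.209, 0.174], [-0.997, 0.075, -0.015, -0.021], [-0.001, -0.209, -0.978, 1.48], [0.0, 0.0, 0.0, 1.0]]
side [[380.5, 0.0, 317.8], [0.0, 380.5, 201.6], [0.0, 0.0, 1.0]] [[0.91, 0.259, -0.323, 0.772], [0.414, -0.53, 0.741, -0.816], [0.021, -0.808, -0.589, 0.792], [0.0, 0.0, 0.0, 1.0]]
0.1 [ 9.75479380e-01  2.20090150e-01  7.38897483e-08 -5.52509269e-04] [-0.36483494  0.39416024 -0.63222067]
```

View pics/top0.png

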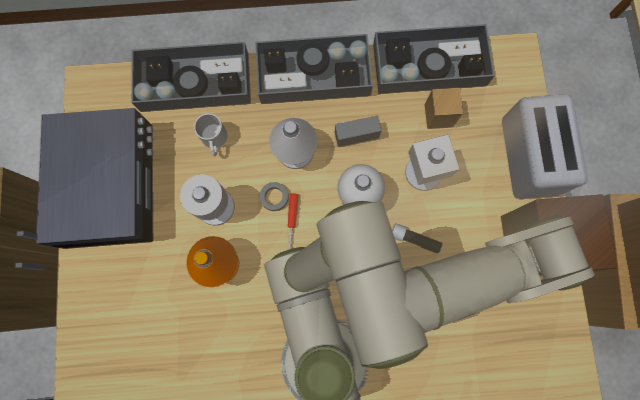

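View pics/side0.png

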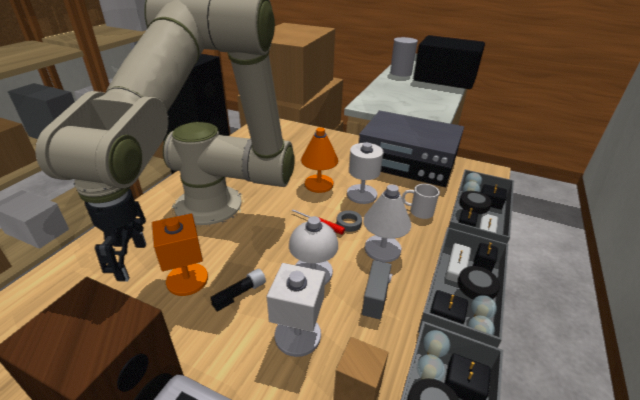

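Top view: white cone switch ~(290,128), drum ~(200,193), dome ~(363,182), square ~(437,155, sold). Look-alikes: orange cone (202,258) and orange square (side view 178,225). I choose the white cone, drum and dome by shade shape, confirmed in the side view at (392,190), (367,149) and (314,224). Next is a close crop to check.

Run:
```python
import cv2,numpy as np
C={"top":[(290,128),(200,193),(363,182)],"side":[(392,190),(367,149),(314,224)]}
rows=[]
for n in C:
    im=cv2.imread(f"pics/{n}0.png"); r=[]
    for u,v in C[n]:
        c=cv2.resize(im[v-16:v+16,u-16:u+16],(256,256),interpolation=cv2.INTER_NEAREST)
        c=cv2.convertScaleAbs(c,alpha=1.0)
        for k in range(0,256,64): cv2.line(c,(k,0),(k,4),(0,0,255),1);cv2.line(c,(0,k),(4,k),(0,0,255),1)
        r.append(c)
    rows.append(np.hstack(r))
cv2.imwrite("pics/crop.png",np.vstack(rows))
```

```text
(no output)
```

View pics/crop.png

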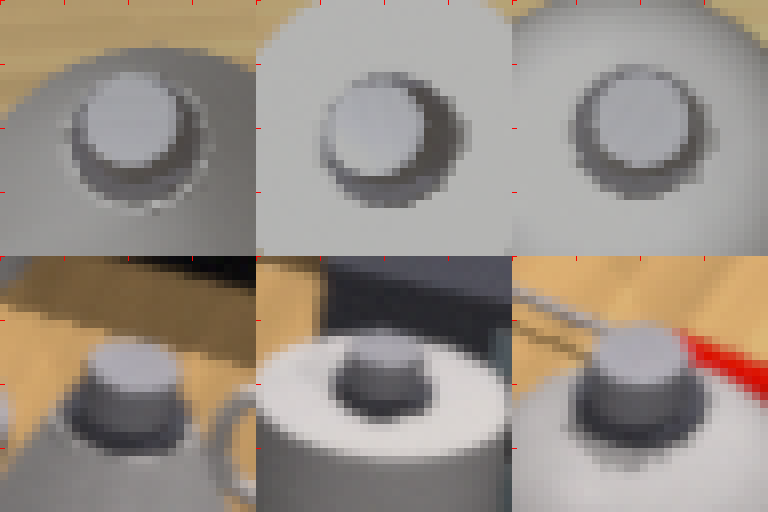

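Crop check: the top row shows the three plungers standing up, with disc centres near (289.9,126.4), (198.4,192.5) and (362.5,180.4). The bottom row (side view) confirms cone, drum and dome, with tops at (391.9,187.1), (366.5,144.1) and (313.4,219.5). All shades are white.

Run:
```python
from bench import env, kinematics, monitor
import cv2,numpy as np
P={"cone":((289.9,126.4),(391.9,187.1),.228),"drum":((198.4,192.5),(366.5,144.1),.208),"dome":((362.5,180.4),(313.4,219.5),.193)}
F={n:np.load(f"{n}0.npz") for n in("top","side")}
M={n:f["mtx"]@f["view"][:3] for n,f in F.items()}
def plane(n,p,z):
    f=F[n];I=np.linalg.inv(f["view"]);d=I[:3,:3]@np.linalg.inv(f["mtx"])@[*p,1];o=I[:3,3]
    return o+d*(z-o[2])/d[2]
q=monitor.sense()["ee_rot"]
for k,(a,b,z) in P.items():
    X=cv2.triangulatePoints(M["top"],M["side"],np.array(a)[:,None],np.array(b)[:,None])[:,0];X=X[:3]/X[3]
    pa,pb=plane("top",a,z),plane("side",b,z)
    print(k,X.round(4),pa[:2].round(4),pb[:2].round(4))
    for h in(.06,-.015):
        for yaw in (0,.5,1): 
            qq=[np.cos(yaw),np.sin(yaw),0,0]
            s=kinematics.ik([*((pa+pb)/2)[:2],z+h],qq); print(h,yaw,None if s is None else np.round(s,2))
```

```text
cone [0.6146 0.0426 0.2265] [0.6147 0.0428] [0.6141 0.0393]
0.06 0 [-0.12  0.49  1.09 -0.    1.56  1.45]
0.06 0.5 [-0.12  0.49  1.09 -0.    1.56  0.45]
0.06 1 [-0.12  0.49  1.09 -0.    1.56 -0.55]
-0.015 0 [-0.12  0.53  1.23 -0.    1.38  1.45]
-0.015 0.5 [-0.12  0.53  1.23 -0.    1.38  0.45]
-0.015 1 [-0.12  0.53  1.23 -0.    1.38 -0.55]
drum [0.4627 0.2886 0.2048] [0.4625 0.2881] [0.4636 0.2816]
0.06 0 [ 0.34  0.33  1.38 -0.    1.43  1.91]
0.06 0.5 [ 0.34  0.33  1.38 -0.    1.43  0.91]
0.06 1 [ 0.34  0.33  1.38 -0.    1.43 -0.09]
-0.015 0 [ 0.34  0.39  1.5  -0.    1.26  1.91]
-0.015 0.5 [ 0.34  0.39  1.5  -0.    1.26  0.91]
-0.015 1 [ 0.34  0.39  1.5  -0.    1.26 -0.09]
dome [ 0.4653 -0.135   0.191 ] [ 0.4652 -0.1346] [ 0.4657 -0.1379]
0.06 0 [-0.53  0.21  1.58 -0.    1.36  1.04]
0.06 0.5 [-0.53  0.21  1.58 -0.    1.36  0.04]
0.06 1 [-0.53  0.21  1.58 -0.    1.36 -0.96]
-0.015 0 [-0.53  0.28  1.69 -0.    1.17  1.04]
-0.015 0.5 [-0.53  0.28  1.69 -0.    1.17  0.04]
-0.015 1 [-0.53  0.28  1.69 -0.    1.17 -0.96]
```

Run:
```python
from bench import env, kinematics, monitor, eyes
import cv2,numpy as np
p=monitor.sense()["position"]
env.movel([p[0],p[1],.34]); env.close_gripper(20)
env.reach([.6146,.0418,.34],[np.cos(.5),np.sin(.5),0,0])
env.movel([.6146,.0418,.250],velocity=.08)
s=monitor.sense();print(s["clock"],s["position"],s["contact_force"],s["finger_gap"])
for n in("side","top","wrist"): 
    f=eyes.grab_frame(n);cv2.imwrite(f"pics/{n}1.png",f["frame"][:,:,::-1])
a=cv2.imread("pics/side1.png")[60:340,200:500];b=cv2.imread("pics/wrist1.png")
cv2.imwrite("pics/h1.png",np.hstack([cv2.resize(a,(400,373)),cv2.resize(b,(400,250),).copy() if 0 else cv2.copyMakeBorder(cv2.resize(b,(400,250)),0,123,0,0,cv2.BORDER_CONSTANT)]))
```

```text
5.3167 [0.6147865  0.04175491 0.25053708] [0.11962428 0.27761515 0.34162669] -0.0008078566815317904
```

View pics/h1.png

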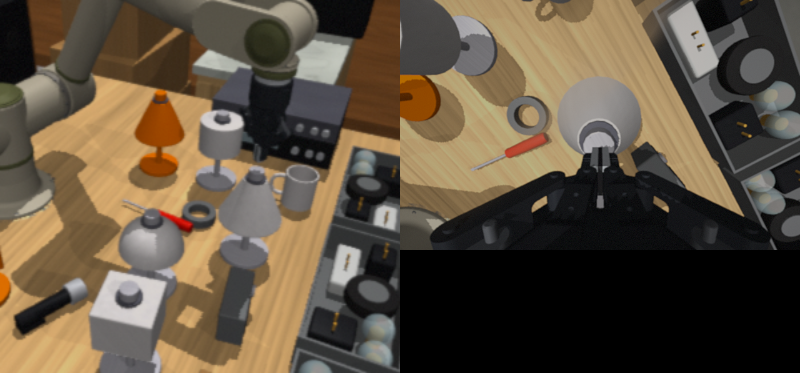

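The fingertip is centred over the cone lamp's switch (crop 257,165), and the arm clears everything else. Pressing now.

```bash
cat > h.py <<'E'
from bench import env, kinematics, monitor, eyes, job
import numpy as np
def press(x,y,top):
    g=env.movel([x,y,top-.015],velocity=.02,guard=7.5)
    s=monitor.sense(); print("stop",g,s["clock"],s["position"].round(4),s["contact_force"].round(2))
    env.hold(.4); s=monitor.sense(); print("held",s["position"].round(4),s["contact_force"].round(2))
    env.movel([x,y,top+.02],velocity=.04); env.movel([x,y,.34]); print(monitor.sense()["clock"])
E
python3 - <<'E'
from h import *
press(.6146,.0418,.228)
env.reach([.463,.2865,.34],[np.cos(.5),np.sin(.5),0,0]); env.movel([.463,.2865,.23],velocity=.1)
import cv2
f=eyes.grab_frame("side");cv2.imwrite("pics/s2.png",cv2.resize(f["frame"][120:270,290:440,::-1],(600,600)))
print(monitor.sense()["clock"])
E
```

```text
stop False 7.4667 [0.6147 0.0418 0.2135] [-2.19  0.68  5.7 ]
held [0.6147 0.0418 0.2135] [-2.43  0.44  6.2 ]
9.6583
12.0667
```

View pics/s2.png

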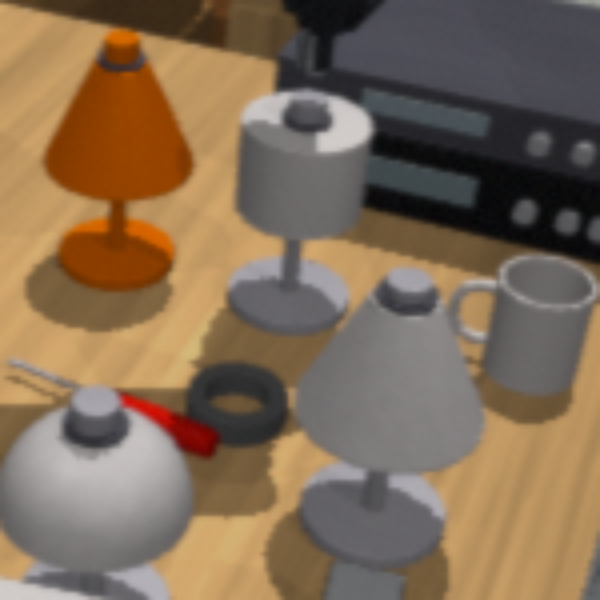

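The cone switch is clearly down (crop 408,285). The fingertip over the drum (320,68) looks slightly right of its switch (308,105), so I'll check that with the wrist view before pressing.

Run:
```python
from h import *
import cv2
s=monitor.sense();p=s["position"];print(p)
for n in("side","wrist"):
    f=eyes.grab_frame(n);im=f["frame"][:,:,::-1]
    pr=lambda q:(lambda h:h[:2]/h[2])(f["mtx"]@(f["view"]@[*q,1])[:3])
    a=pr(p);b=pr([p[0],p[1],.208]);print(n,a,b)
    if n=="side": u,v=366,140;c=im[v-25:v+25,u-25:u+25];print("crop0",u-25,v-25);k=8
    else: u,v=np.int32(b);v=min(max(v,75),325);c=im[v-75:v+75,u-75:u+75];print("crop0",u-75,v-75)
    c=cv2.resize(c,(400,400),interpolation=cv2.INTER_CUBIC);cv2.imwrite(f"pics/t_{n}.png",c)
cv2.imwrite("pics/d.png",np.hstack([cv2.imread("pics/t_side.png"),cv2.imread("pics/t_wrist.png")]))
```

```text
[0.46323344 0.28656982 0.23060272]
side [367.55440379 137.2628114 ] [366.88568908 143.45298865]
crop0 341 115
wrist [321.25704039 252.89112239] [321.08445425 237.00242783]
crop0 246 162
```

View pics/d.png

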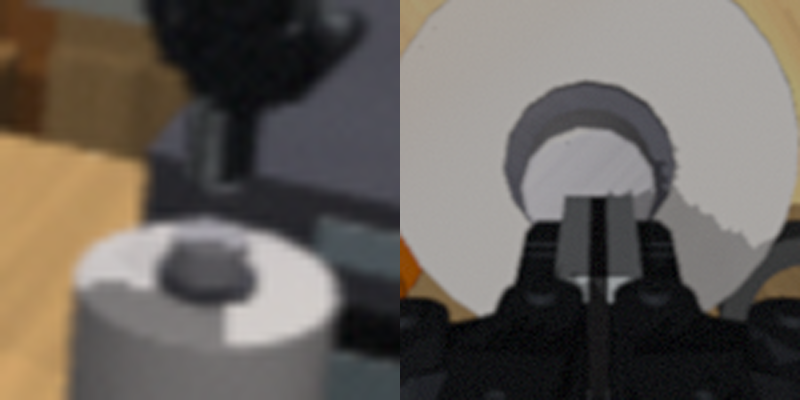

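In the wrist view the plunger disc is centred at (595,200), against an aim point projected at (600,200). The aim is good to about 1 mm, so I'll press the drum and then the dome.

Run:
```python
from h import *
import cv2
press(.463,.2865,.208)
env.reach([.4653,-.1355,.34],[np.cos(.5),np.sin(.5),0,0]); env.movel([.4653,-.1355,.215],velocity=.1)
p=monitor.sense()["position"];print(p)
f=eyes.grab_frame("wrist");h=f["mtx"]@(f["view"]@[p[0],p[1],.193,1])[:3];u,v=np.int32(h[:2]/h[2]);v=min(v,325)
print(h[:2]/h[2]-[u-75,v-75])
c=f["frame"][v-75:v+75,u-75:u+75,::-1]
g=eyes.grab_frame("side")["frame"][120:270,290:440,::-1]
cv2.imwrite("pics/e.png",np.hstack([cv2.resize(x,(400,400)) for x in(c,g)]))
```

```text
stop False 14.1667 [0.4631 0.2865 0.1934] [-0.77 -0.56  5.69]
held [0.4631 0.2865 0.1934] [-2.78 -0.82  6.26]
16.4917
[ 0.46552546 -0.13560789  0.2155291 ]
[75.01871176 75.00981358]
```

View pics/e.png

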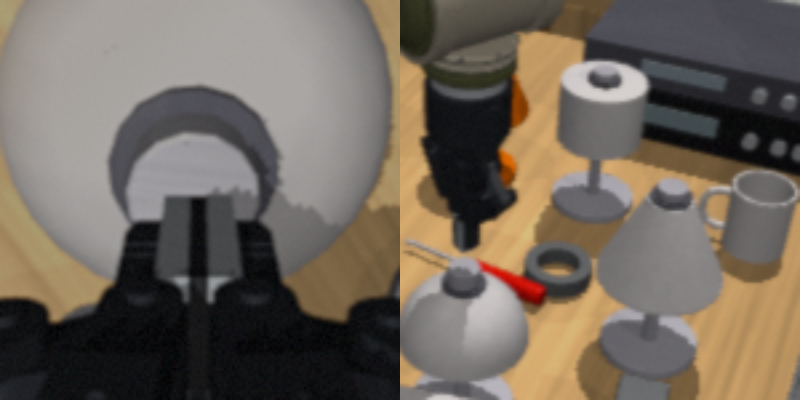

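The drum switch is down (603,75). The dome plunger disc is centred at about (195,203), against the aim at (200,200). Pressing the dome.

Run:
```python
from h import *
import cv2
press(.4653,-.1355,.193)
env.movel([.4653,-.1355,.38])
f=eyes.grab_frame("side");cv2.imwrite("pics/f.png",cv2.resize(f["frame"][120:330,240:450,::-1],(600,600)))
s=monitor.sense();print(s["clock"],s["contact_force"])
```

```text
stop False 21.55 [ 0.4654 -0.1355  0.1783] [-1.95  0.74  6.93]
held [ 0.4654 -0.1355  0.1783] [-1.79  1.74  5.86]
23.975
24.4417 [ 0.39907409 -0.54692701 -0.58464329]
```

View pics/f.png

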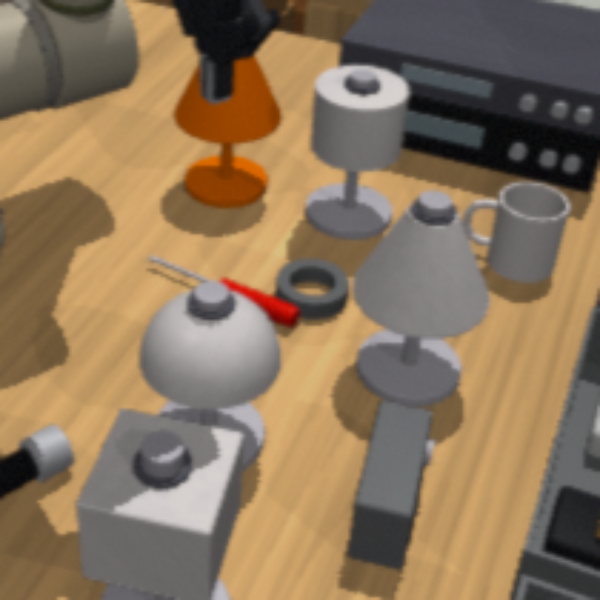

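The cone (433,205), drum (362,82) and dome (211,297) switches are down, the square one (162,455) is up, and all the lamps are standing in place.

```bash
python3 -c "
from bench import job
print(job.hand_in())"
```

```text
the job is handed in; nothing more can be done
None
```

I pressed the cone, drum and dome switches in that order at about 6 N each; in the last picture all three are down, the square lamp's is up and nothing has visibly moved. I handed the job in just after 24 s on the clock and got no verdict back.

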